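# Put the mixed-up lids back on their own instrument boxes

## Task

After the wash-up the lids of the four steel instrument boxes were laid on the wrong boxes: put each lid on the box it fits, so that all four are fully closed with the lid seated flush on the rim. The insides of the lids must stay clean, so when one has to be put aside lay it in the middle of the dark draining mat (or on a box), never on the worktop or its paper covers. Leave the boxes and the small carton standing where they are.

Things in the scene. Friction and masses are not known exactly. Their poses are not given: they have to be found in the camera images.
- long_box: The long narrow open stainless-steel instrument box, 200 x 70 mm in plan with rounded corners, 42 mm high, walls 3 mm, so the mouth is 194 x 64 mm; a few small things lie low inside. Origin: centre of its underside on the worktop; z up, x along its length. Loose, about 0.5 kg. At the start the lid of another box lies across its rim.
- oblong_box: The oblong open stainless-steel instrument box, 156 x 78 mm in plan with rounded corners, 42 mm high, walls 3 mm, so the mouth is 150 x 72 mm; a few small things lie low inside. Origin: centre of its underside on the worktop; z up, x along its length. Loose, about 0.5 kg. At the start the lid of another box lies across its rim.
- square_box: The square open stainless-steel instrument box, 116 x 116 mm in plan with rounded corners, 56 mm high, walls 3 mm, so the mouth is 110 x 110 mm; a few small things lie low inside. Origin: centre of its underside on the worktop; z up, square, so its sides lie along x and y. Loose, about 0.5 kg. At the start the lid of another box lies across its rim.
- round_box: The round open stainless-steel instrument box, 126 mm in diameter, 56 mm high, walls 3 mm, so the mouth is 120 mm in diameter; a few small things lie low inside. Origin: centre of its underside on the worktop; z up, round, so its axes do not matter. Loose, about 0.5 kg. At the start the lid of another box lies across its rim.
- long_lid: Long narrow steel lid, 0.15 kg, for the long narrow box: plate 208 x 78 mm, z 11 to 16 mm, below a tapered step (186 x 56 mm, 172 x 42 at its foot) drops into the mouth, centring from 6 mm off. Top: bow handle: bar along x, 64 long, 10 wide, z 33 to 45 mm. Origin: centre of the step's underside; closed: 31 mm above the box's origin. x along it; fits either way round. Starts on a wrong box.
- oblong_lid: Oblong steel lid, 0.15 kg, for the oblong box: plate 164 x 86 mm, z 11 to 16 mm, below a tapered step (142 x 64 mm, 128 x 50 at its foot) drops into the mouth, centring from 6 mm off. Top: bow handle: bar along x, 64 long, 10 wide, z 33 to 45 mm. Origin: centre of the step's underside; closed: 31 mm above the box's origin. x along it; fits either way round. Starts on a wrong box.
- square_lid: Square steel lid, 0.15 kg, for the square box: plate 124 x 124 mm, z 11 to 16 mm, below a tapered step (102 x 102 mm, 88 x 88 at its foot) drops into the mouth, centring from 6 mm off. Top: bow handle: bar along x, 64 long, 10 wide, z 33 to 45 mm. Origin: centre of the step's underside; closed: 45 mm above the box's origin. Fits at any quarter turn. Starts on a wrong box.
- round_lid: Round steel lid, 0.15 kg, for the round box: disc 134 mm across, z 11 to 16 mm, below a tapered step (112 mm across, 98 at its foot) drops into the mouth, centring from 6 mm off. Top: knob 24 mm across, z 32 to 45 mm, on a neck. Origin: centre of the step's underside; closed: 45 mm above the box's origin. Round. Starts on a wrong box.
- draining_mat: Flat dark rubber draining mat with ribs, fixed to the worktop, 220 mm (its x) by 165 mm (its y), 4 mm thick, empty at the start; it takes one of the five places of the row, between or beside the boxes. Origin: centre of its underside. Room for one lid, laid along the mat's x. (Wall cabinets overhang the back of the worktop beyond x 0.68 m, 0.34 m up.)
- small_carton: Bystander: small closed white carton, 43 x 58 x 41 mm, standing loose at the right-hand end of the row. Origin: centre of its underside.

How it is judged:
At the end, for the whole second after the job is handed in: Each of the four lids is seated on its own box: its origin within 8 mm sideways of the box's and between 4 mm below and 3 mm above the closed height, lid and box level within 0.06 rad, and all at rest (z of long_lid in the frame of long_box between 0.027 and 0.034 m and horizontal distance between long_lid and long_box below 0.008 m and angle between each of long_lid, long_box, oblong_lid, oblong_box, square_lid, square_box, round_lid, round_box's own z axis and vertical below 0.06 rad and linear speed of each of long_lid, long_box, oblong_lid, oblong_box, square_lid, square_box, round_lid, round_box below 0.02 m/s and z of oblong_lid in the frame of oblong_box between 0.027 and 0.034 m and horizontal distance between oblong_lid and oblong_box below 0.008 m and z of square_lid in the frame of square_box between 0.041 and 0.048 m and horizontal distance between square_lid and square_box below 0.008 m and z of round_lid in the frame of round_box between 0.041 and 0.048 m and horizontal distance between round_lid and round_box below 0.008 m); the robot touches nothing.
It fails at once if a lid is laid on the worktop beside the mat (down at worktop level with its centre more than 70 mm from the mat's centre) ((height (world z) of long_lid below 0.015 m and horizontal distance between long_lid and draining_mat above 0.07 m) or (height (world z) of oblong_lid below 0.015 m and horizontal distance between oblong_lid and draining_mat above 0.07 m) or (height (world z) of square_lid below 0.015 m and horizontal distance between square_lid and draining_mat above 0.07 m) or (height (world z) of round_lid below 0.015 m and horizontal distance between round_lid and draining_mat above 0.07 m)).
It fails at once if a box is shifted by more than 30 mm (distance of any of long_box, oblong_box, square_box, round_box from where it was at the start of the episode above 0.03 m).
It fails at once if the small carton is shifted by more than 20 mm (distance of small_carton from where it was at the start of the episode above 0.02 m).
It also fails if it takes over 115 s, if anything falls off the work surface, if the arm or the gripper's body presses on something with over 40 N, if the wrist force passes 120 N, or if a joint passes its speed limit or range.

## Robot

A 6-joint arm with a two-finger parallel gripper is mounted at the origin on a cart in front of the work surface, level with it; the furniture and walls round the work are solid. World frame = base frame: x ahead of the robot, y to its left, z up, the work surface at z = 0. Lengths are in m, angles in rad, forces in N, time in s.
With the tool pointing down it reaches from about 0.3 to 0.775 m from the base axis. Payload 14.6 kg.
Tool frame: the origin (TCP) lies between the finger pads; the fingertips stand 14 mm ahead of it and the grasp point (between the pads) lies 5 mm behind it; z points along the fingers, y is the line along which they close (so a half turn about z gives the same grasp; the last joint's range is limited). The gripper opens to 94 mm and grips with 3 to 60 N. Pads are 16 mm wide; open, the fingers measure 119 mm over their backs; the gripper's body (75 mm by 177 mm) begins 78 mm behind the grasp point.
Start: joints at [1.229, 0.3, 1.521, -0, 1.321, -0.067], TCP at [0.149, 0.529, 0.219] pointing down, gripper open.
Joint ranges: [-3.03, 3.03], [-0.79, 2.21], [0.23, 2.52], [-1.04, 4.18], [0, 3.07], [-2.55, 2.55]. Speed limits (rad/s): [2.22, 2.22, 2.57, 3.14, 3.14, 3.14].

## Interface

Orientations are given as [roll, pitch, yaw] about the fixed x, y, z axes, in that order (R = Rz(yaw) Ry(pitch) Rx(roll)).
In Python, from station import ctrl gives the robot as it stands. The module is installed in compiled form; this text tells all that it offers.
- The arm moves only by the tool move_arm, never from a script. Its argument "targets" is a list of rows, each a list of 7 numbers: the opening, from -1 (shut) to 1 (fully open), then the shift along the tool's x, y, z in units of 50 mm (1.0 is 50 mm), then the turn, a rotation vector about the tool's x, y, z in rad. A call has 1 to 12 rows; each row is the pose to reach, as a shift and turn from the pose commanded when the call began, along the tool's axes at that moment; what a row does not reach only later rows make up. A row lasts 1/10 s, in which the tool goes at most 50 mm and 8.59 degrees, less where a joint would pass 70% of its speed; a pose out of reach is approached as far as the arm can. A call with a gripper value outside its range is refused whole. The fingers move at their own pace and stop on an object; "grip_force" is the grip in N (left out, the last holds). Time passes only in rows, so rows that repeat a pose let the fingers close. It gives the time, the measured TCP pose, the force, the opening and the grip force at its end, in the units of the state.
- ctrl.get_obs(): the state, without advancing time (a new reading comes with each control period).
- ctrl.camera(name): name is "side" or "top"; returns (picture, depth): 384x512x3 uint8, red, green, blue; 384x512 float32, m along the optical axis (not along the pixel's ray), 0 where there is no reading.
- ctrl.camera_params(name): a dict with "intrinsics" (3x3 intrinsics, pixels), "rvec" (rotation vector, rad) and "tvec" (3), from world to camera coordinates, as OpenCV has them. Camera axes: x right, y down, z forward; pixel columns grow to the right and rows downward; lengths in m; the calibration is good to about 2 mm. A picture is of the moment at which its call begins. camera_params takes no time and is no camera call.
- ctrl.hand_in(): hands the job in; it is judged then, once.
Trained networks look in the newest picture that a camera, given by its name, has taken for a name from the list of things; names that differ only in an ending like _2 or _b are one class to them, and where a whole thing is asked for, a point or a joint stands for the part that bears it (a point fixed in the world has none). Each returns a list of dicts, best first, with "score" (0 to 1); they miss things now and then, are a little off and sometimes report something else, mostly with a low value. They report only what shows in the picture. A call takes as long as a camera call.
- ctrl.cut_out(camera, target): "region" (384x512 bool, what is visible of it) and "point" ([column, row] in pixels, amid what is visible of it).
- ctrl.tip_of(camera, target): "point" ([column, row] in pixels: a listed point, or the origin of a listed thing).
The state is a dict: "time_s": time; "qpos": joint angles; "joint_vel": joint speeds; "tau": joint torques, N m; "ee_pos": TCP position; "eef_rot": TCP orientation; "force": force on the tool from outside, world axes, zero at the start; "moment": the same for the moment, N m; "grip_width": finger opening in m; "grip_force": force on a finger pad.
Only numpy, scipy, OpenCV 4.12 (cv2) and the standard library are available. Lean on these libraries where they do the work, as an engineer would, in place of code of your own. Each camera call takes 0.05 s, during which the arm holds its last target. There are 200 camera calls.

## Working session

There is one attempt and no reset: what is moved stays moved. The work goes in short steps, Python scripts to look and compute and a tool call to move; the robot and the scene stay as the last step left them, time stands still between calls to the robot, and variables do not carry over. Pictures are saved under pics/ and viewed, at most 14 in all, crops included, and the job is handed in when it is done.

Besides the shell and the picture viewer there is one more tool, called after "Request:" as name(argument=value, ...) on one line, values as JSON. move_arm: Moves the arm, as the interface text tells. Its arguments: {"type":"object","properties":{"targets":{"type":"array"},"grip_force":{"type":"number"}},"required":["targets"]}

```bash
mkdir -p pics
python3 - <<'E'
from station import ctrl
import cv2,numpy as np
for n in("top","side"):
    im,d=ctrl.camera(n); cv2.imwrite(f"pics/{n}0.png",im[:,:,::-1]); np.save(f"{n}_d.npy",d)
    p=ctrl.camera_params(n); R=cv2.Rodrigues(p["rvec"])[0]; print(n,p["intrinsics"],"cam",-R.T@np.array(p["tvec"]).ravel(),R[2])
    for o in "long_box oblong_box square_box round_box long_lid oblong_lid square_lid round_lid draining_mat small_carton".split():
        print(o,[(round(r["score"],2),np.round(r["point"]).tolist()) for r in ctrl.tip_of(n,o)[:2]])
print(ctrl.get_obs())
E
```

```text
top [[415.89605972   0.         251.65445166]
 [  0.         415.89605972 203.76258676]
 [  0.           0.           1.        ]] cam [ 0.2746964  -0.08231157  1.3357    ] [ 0.16811475 -0.00474402 -0.98575602]
long_box []
oblong_box [(0.31, [341.0, 202.0])]
square_box [(0.6, [278.0, 206.0])]
round_box [(0.79, [168.0, 210.0])]
long_lid [(0.55, [280.0, 200.0])]
oblong_lid []
square_lid [(0.86, [339.0, 200.0]), (0.31, [280.0, 206.0])]
round_lid [(0.58, [112.0, 190.0]), (0.44, [383.0, 197.0])]
draining_mat [(0.86, [226.0, 194.0])]
small_carton [(0.53, [383.0, 201.0])]
side [[353.689919     0.         253.4655311 ]
 [  0.         353.689919   191.74032809]
 [  0.           0.           1.        ]] cam [-0.00123782 -1.06334665  0.65124314] [ 0.38767321  0.79301677 -0.46992966]
long_box [(0.8, [300.0, 255.0])]
oblong_box [(0.46, [225.0, 163.0])]
square_box [(0.93, [270.0, 220.0]), (0.56, [337.0, 281.0])]
round_box [(0.76, [225.0, 180.0])]
long_lid []
oblong_lid [(0.88, [226.0, 169.0]), (0.7, [259.0, 196.0])]
square_lid [(0.63, [301.0, 238.0])]
round_lid [(0.49, [222.0, 154.0])]
draining_mat [(0.56, [261.0, 198.0])]
small_carton [(0.78, [340.0, 280.0])]
{'time_s': 1.1, 'qpos': array([ 1.22939346e+00,  2.99904505e-01,  1.52099737e+00,  2.84478822e-05,
        1.32070506e+00, -6.65655993e-02]), 'joint_vel': array([ 8.10353580e-04,  1.19498770e-04, -9.38596882e-05, -1.24543031e-03,
        1.58387979e-04, -2.15502600e-03]), 'tau': array([ 4.42894907e-05, -5.31680954e+01, -3.52900600e+01,  7.08953873e-02,
        2.15366262e-02,  1.59134623e-05]), 'ee_pos': array([0.14923929, 0.52935549, 0.21944422]), 'eef_rot': array([-3.14158024e+00, -2.84515877e-05,  2.86674834e+00]), 'force': array([-0.3474784 , -0.15367349, -0.86767534]), 'moment': array([-0.01990917, -0.0391729 ,  0.03049267]), 'grip_force': 0.0, 'grip_width': 0.09386101552785807}
```

Run:
```python
import cv2
a=cv2.imread("pics/top0.png")[120:290,60:430]; cv2.imwrite("pics/topc.png",cv2.resize(a,None,fx=2.1,fy=2.1,interpolation=cv2.INTER_CUBIC))
a=cv2.imread("pics/side0.png")[110:320,130:400]; cv2.imwrite("pics/sidec.png",cv2.resize(a,None,fx=2.8,fy=2.8,interpolation=cv2.INTER_CUBIC))
```

```text
(no output)
```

View pics/topc.png

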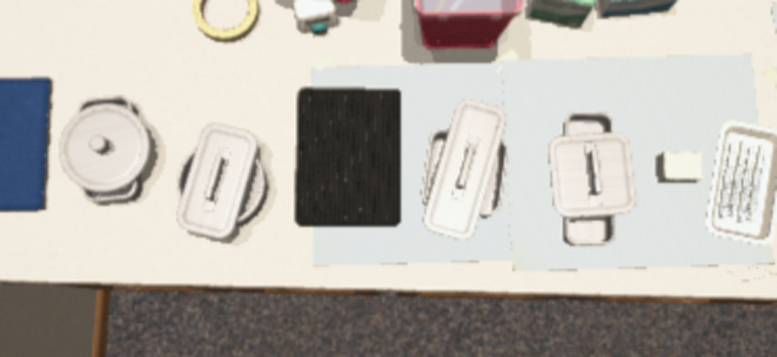

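View pics/sidec.png

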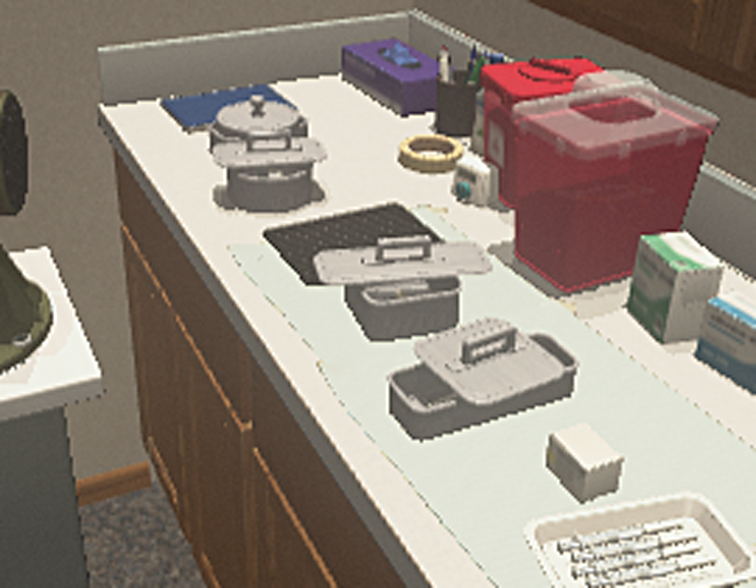

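The top picture shows, left to right: the oblong box (108,190) under the round lid, the round box (165,207) under the oblong lid, the mat (226,195), the square box (280,202) under the long lid, the long box (341,204) under the square lid, then the carton. That makes two swaps, each going via the mat.

```bash
cat > h.py <<'E'
from station import ctrl
import numpy as np, cv2
def cloud(n,d=None):
    im=None
    if d is None: im,d=ctrl.camera(n)
    p=ctrl.camera_params(n); K=np.array(p["intrinsics"]); R=cv2.Rodrigues(np.array(p["rvec"]))[0]; t=np.array(p["tvec"]).ravel()
    v,u=np.mgrid[:384,:512]; P=np.stack([(u-K[0,2])/K[0,0]*d,(v-K[1,2])/K[1,1]*d,d],-1)
    W=(P-t)@R; W[d<=0]=np.nan
    return im,W
def sel(W,c,r,z0,z1):
    w=W.reshape(-1,3); w=w[np.isfinite(w).all(1)]
    return w[(np.hypot(w[:,0]-c[0],w[:,1]-c[1])<r)&(w[:,2]>z0)&(w[:,2]<z1)]
def rect(p):
    c,s,a=cv2.minAreaRect((p[:,:2]*1000).astype(np.float32))
    if s[0]<s[1]: s=s[::-1]; a+=90
    return np.round(c,1).tolist(),np.round(s,1).tolist(),round((a+90)%180-90,1)
E
python3 - <<'E'
from h import *
d=np.load("top_d.npy"); _,W=cloud("top",d)
print("table",np.nanmedian(W[235:240,120:200,2]))
for n,(u,v) in dict(roundlid=(108,190),oblid=(165,207),mat=(226,195),longlid=(280,202),sqlid=(341,204),carton=(387,199)).items():
    c=np.nanmedian(W[v-2:v+3,u-2:u+3].reshape(-1,3),0); q=sel(W,c,.13,.012,.3)
    h,e=np.histogram(q[:,2],bins=np.arange(.0,.14,.004)); print(n,c.round(3),dict((round(float(b)*1000),int(k)) for b,k in zip(e,h) if k>3))
E
```

```text
table 0.0003362747589744805
roundlid [0.521 0.355 0.083] {12: 100, 16: 24, 20: 21, 24: 19, 28: 17, 32: 17, 36: 48, 40: 64, 44: 33, 48: 43, 52: 399, 56: 742, 60: 226, 64: 8, 80: 6, 84: 27, 88: 14}
oblid [0.474 0.178 0.072] {12: 11, 16: 7, 20: 9, 24: 11, 28: 14, 32: 10, 36: 7, 40: 14, 44: 9, 48: 16, 52: 57, 56: 67, 60: 8, 64: 94, 68: 618, 72: 565, 76: 73, 92: 12, 96: 24, 100: 36, 104: 6}
mat [ 0.529 -0.004  0.003] {12: 6, 52: 26, 56: 23}
longlid [ 0.494 -0.174  0.1  ] {12: 8, 16: 5, 20: 9, 24: 7, 28: 7, 32: 9, 36: 7, 40: 9, 44: 4, 48: 10, 52: 66, 56: 70, 60: 8, 64: 123, 68: 652, 72: 705, 76: 89, 96: 24, 100: 34, 104: 8}
sqlid [ 0.497 -0.365  0.06 ] {12: 36, 16: 21, 20: 20, 24: 21, 28: 19, 32: 21, 36: 38, 40: 108, 44: 54, 48: 18, 52: 320, 56: 764, 60: 333, 64: 25, 80: 8, 84: 34, 88: 30}
carton [ 0.521 -0.516  0.043] {12: 161, 16: 137, 20: 80, 24: 13, 28: 7, 32: 19, 36: 51, 40: 126, 44: 65, 48: 11, 52: 105, 56: 244, 60: 94, 64: 7}
```

Run:
```python
from h import *
d=np.load("top_d.npy"); _,W=cloud("top",d)
_,S=cloud("side",np.load("side_d.npy"))
for n,(c,zp) in dict(round=((.521,.355),.058),ob=((.474,.178),.072),long=((.494,-.174),.072),sq=((.497,-.365),.058)).items():
    p=sel(W,c,.115,zp-.008,zp+.008); r=rect(p); c=np.array(r[0])/1000
    h=sel(W,c,.05,zp+.021,zp+.04); hs=sel(S,c,.05,zp+.021,zp+.04)
    print(n,"plate",r,np.median(p[:,2]),"handle",rect(h),len(h),"side",rect(hs),np.percentile(hs[:,2],95))
    zr=zp-.016; b=sel(W,c,.12,zr-.007,zr+.006)
    print("  rim",rect(b),len(b))
v=W[150:250,195:260].reshape(-1,3); im=cv2.imread("pics/top0.png")[150:250,195:260].reshape(-1,3); m=(im.max(1)<70)
print("mat",rect(v[m]))
print("carton",rect(sel(W,(.52,-.52),.05,.033,.048)))
```

```text
round plate ([513.0, 346.2], [173.2, 134.0], 40.5) 0.05741565348096212 handle ([527.7, 357.6], [21.8, 21.6], 55.7) 50 side ([526.0, 356.5], [22.6, 15.3], 28.3) 0.08726054054330575
  rim ([535.9, 316.0], [167.4, 161.7], -82.2) 152
ob plate ([480.1, 185.0], [164.9, 87.8], -13.2) 0.0718072384341466 handle ([479.9, 184.8], [61.9, 11.3], -14.0) 78 side ([478.7, 183.4], [62.5, 13.2], -14.9) 0.10147578252889497
  rim ([475.7, 211.8], [186.2, 99.3], 84.8) 140
long plate ([504.2, -178.4], [205.8, 78.7], -15.4) 0.07205094511952699 handle ([505.7, -178.8], [63.2, 10.1], -15.0) 69 side ([505.5, -178.7], [62.5, 16.9], -10.0) 0.10119736842907524
  rim ([504.3, -179.7], [121.5, 116.4], 81.1) 151
sq plate ([507.1, -368.9], [131.2, 124.8], 5.1) 0.057989214573864 handle ([503.3, -368.7], [62.3, 10.0], 4.3) 75 side ([503.0, -369.7], [62.2, 11.0], 3.9) 0.0876900562267637
  rim ([501.1, -410.4], [203.9, 156.6], -0.3) 181
mat ([531.3, -0.9], [225.1, 141.2], 8.1)
carton ([523.0, -509.3], [57.9, 42.6], -89.3)
```

```bash
cat >> h.py <<'E'
from scipy.spatial.transform import Rotation as Ro
def plan(*tg):
    "each target x,y,z(TCP),yaw deg -> shift units and turn about tool z"
    o=ctrl.get_obs(); R=Ro.from_euler("xyz",o["eef_rot"]); y0=o["eef_rot"][2]
    print("t",o["time_s"],"at",np.round(o["ee_pos"],4),"yaw",round(np.degrees(y0),1),"w",round(o["grip_width"],4),"tilt rv fix",Ro.as_rotvec(R.inv()*Ro.from_euler("xyz",[np.pi,0,y0])).round(3))
    for x,y,z,a in tg:
        s=R.inv().apply(np.array([x,y,z])-o["ee_pos"])/.05
        r=(R.inv()*Ro.from_euler("xyz",[np.pi,0,np.radians(a)])).as_rotvec()
        print((x,y,z,a),"->",np.round(s,2).tolist(),np.round(r,3).tolist())
E
python3 - <<'E'
from h import *
plan((.527,.357,.2,164.3),(.527,.357,.077,164.3))
im=cv2.imread("pics/top0.png"); m=(im.max(2)<90).astype(np.uint8); m[:150]=0;m[250:]=0;m[:,:190]=0;m[:,265:]=0
m=cv2.morphologyEx(m,cv2.MORPH_OPEN,np.ones((5,5),np.uint8)); _,W=cloud("top",np.load("top_d.npy"))
print("mat",rect(W[m>0]),m.sum())
p=W.reshape(-1,3); q=sel(W,(.51,.35),.1,.05,.064); q=q[np.hypot(q[:,0]-.527,q[:,1]-.357)<.08]
print("round circle",cv2.minEnclosingCircle((q[:,:2]*1000).astype(np.float32)))
E
```

```text
t 1.1 at [0.1492 0.5294 0.2194] yaw 164.3 w 0.0939 tilt rv fix [-0. -0.  0.]
(0.527, 0.357, 0.2, 164.3) -> [-8.21, -1.27, 0.39] [-0.0, -0.0, -0.001]
(0.527, 0.357, 0.077, 164.3) -> [-8.21, -1.27, 2.85] [-0.0, -0.0, -0.001]
mat ([529.7, -3.7], [215.8, 155.5], 2.5) 3190
round circle ((527.1473388671875, 359.07135009765625), 68.00020599365234)
```

Request:
move_arm(targets=[[-0.15,-8.2,-1.25,0.4,0,0,0],[-0.15,-8.2,-1.25,0.4,0,0,0],[-0.15,-8.2,-1.25,0.4,0,0,0],[-0.15,-8.2,-1.25,0.4,0,0,0],[-0.15,-8.2,-1.25,0.4,0,0,0],[-0.15,-8.2,-1.25,0.4,0,0,0],[-0.15,-8.2,-1.25,0.4,0,0,0],[-0.15,-8.2,-1.25,0.4,0,0,0],[-0.15,-8.2,-1.25,0.4,0,0,0],[-0.15,-8.2,-1.25,0.4,0,0,0],[-0.15,-8.2,-1.25,0.4,0,0,0],[-0.15,-8.2,-1.25,0.4,0,0,0]], grip_force=30)

```text
time_s: 2.3
ee_pos: [0.5257, 0.359, 0.1998]
eef_rot: [3.141, 0.0, 2.868]
force: [-0.6, -0.6, 0.7]
grip_width: 0.0401
grip_force: 0.0
```

```bash
python3 -c "
from h import *
plan((.527,.358,.077,164.3))"
```

```text
t 2.3 at [0.5257 0.359  0.1998] yaw 164.3 w 0.0401 tilt rv fix [0. 0. 0.]
(0.527, 0.358, 0.077, 164.3) -> [-0.03, -0.01, 2.46] [0.0, 0.0, 0.001]
```

Request:
move_arm(targets=[[-0.15,-0.02,0,0.8,0,0,0],[-0.15,-0.02,0,1.6,0,0,0],[-0.15,-0.02,0,2.2,0,0,0],[-0.15,-0.02,0,2.45,0,0,0],[-0.15,-0.02,0,2.45,0,0,0],[-1,-0.02,0,2.45,0,0,0],[-1,-0.02,0,2.45,0,0,0],[-1,-0.02,0,2.45,0,0,0],[-1,-0.02,0,2.45,0,0,0],[-1,-0.02,0,2,0,0,0],[-1,-0.02,0,1,0,0,0],[-1,-0.02,0,0,0,0,0]], grip_force=30)

```text
time_s: 3.5
ee_pos: [0.5274, 0.3573, 0.2009]
eef_rot: [-3.141, -0.001, 2.867]
force: [0.7, 0.8, -1.2]
grip_width: 0.0229
grip_force: 30.0
```

```bash
python3 -c "
from h import *
plan((.53,-.004,.2,164.3),(.53,-.004,.06,164.3),(.53,-.004,.042,164.3))"
```

```text
t 3.5 at [0.5274 0.3573 0.2009] yaw 164.2 w 0.0229 tilt rv fix [-0.001 -0.001  0.   ]
(0.53, -0.004, 0.2, 164.3) -> [-2.01, -6.94, 0.02] [-0.001, -0.001, -0.001]
(0.53, -0.004, 0.06, 164.3) -> [-2.01, -6.94, 2.82] [-0.001, -0.001, -0.001]
(0.53, -0.004, 0.042, 164.3) -> [-2.01, -6.94, 3.18] [-0.001, -0.001, -0.001]
```

Request:
move_arm(targets=[[-1,-2,-6.95,0,0,0,0],[-1,-2,-6.95,0,0,0,0],[-1,-2,-6.95,0,0,0,0],[-1,-2,-6.95,0,0,0,0],[-1,-2,-6.95,0,0,0,0],[-1,-2,-6.95,0,0,0,0],[-1,-2,-6.95,0,0,0,0],[-1,-2,-6.95,0,0,0,0],[-1,-2,-6.95,0,0,0,0],[-1,-2,-6.95,0,0,0,0],[-1,-2,-6.95,1,0,0,0],[-1,-2,-6.95,2,0,0,0]])

```text
time_s: 4.7
ee_pos: [0.5305, -0.0022, 0.0993]
eef_rot: [3.141, 0.003, 2.869]
force: [1.5, 0.8, -1.9]
grip_width: 0.0233
grip_force: 30.0
```

Run:
```python
from h import *
plan((.53,-.004,.04,164.3),(.53,-.004,.2,164.3))
im,W=cloud("top"); 
q=sel(W,(.527,.337),.13,.037,.048); print("oblong rim",rect(q),len(q))
cv2.imwrite("pics/t1.png",cv2.resize(im[130:260,70:330,::-1],None,fx=3,fy=3))
print([ (r["score"],r["point"]) for r in ctrl.tip_of("top","oblong_box")])
np.save("t1.npy",W)
```

```text
t 4.7 at [ 0.5305 -0.0022  0.0993] yaw 164.4 w 0.0233 tilt rv fix [0.001 0.003 0.   ]
(0.53, -0.004, 0.04, 164.3) -> [0.0, -0.04, 1.19] [0.001, 0.003, 0.001]
(0.53, -0.004, 0.2, 164.3) -> [-0.01, -0.03, -2.01] [0.001, 0.003, 0.001]
oblong rim ([535.3, 317.3], [170.6, 162.1], -82.6) 269
[(0.94, [112.4, 192.7])]
```

View pics/t1.png

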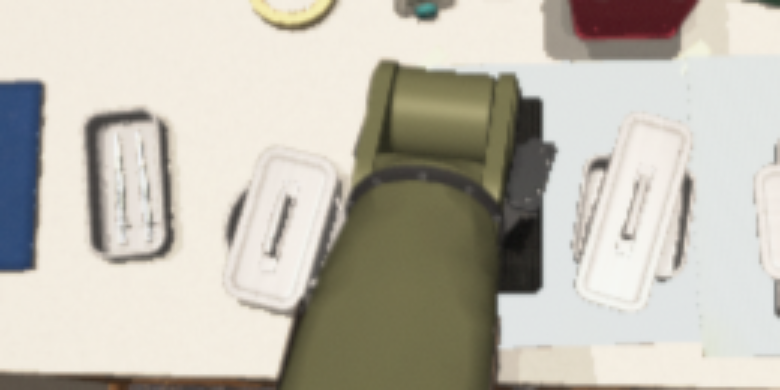

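Request:
move_arm(targets=[[-1,0,0,0.6,0,0,0],[-1,0,0,1.0,0,0,0],[-1,0,0,1.2,0,0,0],[-1,0,0,1.2,0,0,0],[-0.15,0,0,1.2,0,0,0],[-0.15,0,0,1.2,0,0,0],[-0.15,0,0,1.2,0,0,0],[-0.15,0,0,0.4,0,0,0],[-0.15,0,0,-0.6,0,0,0],[-0.15,0,0,-1.6,0,0,0],[-0.15,0,0,-2,0,0,0],[-0.15,0,0,-2,0,0,0]])

```text
time_s: 6.0
ee_pos: [0.531, -0.004, 0.2033]
eef_rot: [3.14, 0.006, 2.867]
force: [0.1, 0.4, -0.7]
grip_width: 0.0399
grip_force: 0.0
```

Run:
```python
from h import *
plan((.480,.185,.2,166),(.480,.185,.091,166))
W=np.load("t1.npy")
for z in ((.03,.05),(.036,.05),(.038,.047)):
    q=sel(W,(.52,.345),.1,*z); print(rect(q),len(q))
```

```text
t 6.0 at [ 0.531  -0.004   0.2033] yaw 164.3 w 0.0399 tilt rv fix [0.001 0.006 0.   ]
(0.48, 0.185, 0.2, 166) -> [2.01, 3.36, 0.06] [0.001, 0.006, -0.03]
(0.48, 0.185, 0.091, 166) -> [2.02, 3.36, 2.24] [0.001, 0.006, -0.03]
([529.8, 360.1], [162.2, 84.3], 7.1) 310
([529.8, 360.1], [162.2, 84.3], 7.1) 259
([529.9, 360.1], [159.9, 84.3], 7.1) 229
```

Request:
move_arm(targets=[[-0.15,2,3.36,0.05,0,0,-0.03],[-0.15,2,3.36,0.05,0,0,-0.03],[-0.15,2,3.36,0.05,0,0,-0.03],[-0.15,2,3.36,0.05,0,0,-0.03],[-0.15,2,3.36,0.05,0,0,-0.03],[-0.15,2,3.36,0.05,0,0,-0.03],[-0.15,2,3.36,0.05,0,0,-0.03],[-0.15,2,3.36,1,0,0,-0.03],[-0.15,2,3.36,1.8,0,0,-0.03],[-0.15,2,3.36,2.2,0,0,-0.03],[-0.15,2,3.36,2.2,0,0,-0.03]])

```text
time_s: 7.1
ee_pos: [0.4789, 0.1833, 0.0873]
eef_rot: [-3.14, -0.002, 2.895]
force: [-0.1, 0.4, 0.1]
grip_width: 0.0398
grip_force: 0.0
```

Run:
```python
from h import *
plan((.480,.1845,.091,166))
W=np.load("t1.npy"); q=sel(W,(.53,.36),.1,.036,.049)[:,:2]*1000
# fit rectangular ring 153x75 mean wall line
from scipy.optimize import least_squares
def f(p,w=153,l=75):
    c,s=np.cos(p[2]),np.sin(p[2]); d=q-p[:2]; x=np.abs(d[:,0]*c+d[:,1]*s); y=np.abs(-d[:,0]*s+d[:,1]*c)
    a=x-w/2; b=y-l/2; return np.where(np.maximum(a,b)>0,np.hypot(np.maximum(a,0),np.maximum(b,0)),np.maximum(a,b))
r=least_squares(f,[530,360,.1],loss="soft_l1",f_scale=2); print(r.x,np.degrees(r.x[2]),np.std(r.fun))
```

```text
t 7.1 at [0.4789 0.1833 0.0873] yaw 165.8 w 0.0398 tilt rv fix [-0.001 -0.002  0.   ]
(0.48, 0.1845, 0.091, 166) -> [-0.01, 0.03, -0.07] [-0.001, -0.002, -0.003]
[5.29364240e+02 3.59431676e+02 1.38254994e-01] 7.92142764171449 2.1914076500956714
```

Request:
move_arm(targets=[[-0.15,0,0.02,-0.03,0,0,0],[-1,0,0.02,-0.03,0,0,0],[-1,0,0.02,-0.03,0,0,0],[-1,0,0.02,-0.03,0,0,0],[-1,0,0.02,-0.03,0,0,0],[-1,0,0.02,-0.5,0,0,0],[-1,0,0.02,-1.4,0,0,0],[-1,0,0.02,-2.2,0,0,0],[-1,0,0.02,-2.2,0,0,0]])

```text
time_s: 8.0
ee_pos: [0.4811, 0.1865, 0.2046]
eef_rot: [3.137, 0.007, 2.897]
force: [1.2, -0.9, -2.1]
grip_width: 0.0097
grip_force: 30.0
```

```bash
python3 -c "
from h import *
plan((.5295,.3597,.2,187.5),(.5295,.3597,.09,187.5),(.5295,.3597,.067,187.5))"
```

```text
t 8.0 at [0.4811 0.1865 0.2046] yaw 166.0 w 0.0097 tilt rv fix [0.004 0.007 0.   ]
(0.5295, 0.3597, 0.2, 187.5) -> [-0.1, 3.6, 0.11] [0.003, 0.008, -0.376]
(0.5295, 0.3597, 0.09, 187.5) -> [-0.08, 3.59, 2.31] [0.003, 0.008, -0.376]
(0.5295, 0.3597, 0.067, 187.5) -> [-0.08, 3.58, 2.77] [0.003, 0.008, -0.376]
```

Request:
move_arm(targets=[[-1,-0.1,3.62,0,0,0,-0.376],[-1,-0.1,3.62,0,0,0,-0.376],[-1,-0.1,3.62,0,0,0,-0.376],[-1,-0.1,3.62,0,0,0,-0.376],[-1,-0.1,3.62,0,0,0,-0.376],[-1,-0.1,3.62,0,0,0,-0.376],[-1,-0.1,3.62,1,0,0,-0.376],[-1,-0.1,3.62,1.8,0,0,-0.376],[-1,-0.1,3.62,1.8,0,0,-0.376],[-1,-0.1,3.62,1.8,0,0,-0.376],[-1,-0.1,3.62,1.8,0,0,-0.376]])

```text
time_s: 9.1
ee_pos: [0.5292, 0.3604, 0.1124]
eef_rot: [3.14, 0.004, -3.011]
force: [0.4, 0.3, -0.5]
grip_width: 0.0099
grip_force: 30.0
```

Run:
```python
from h import *
plan((.5295,.3597,.067,187.5))
im,W=cloud("top"); np.save("t2.npy",W)
cv2.imwrite("pics/t2.png",cv2.resize(im[130:260,70:330,::-1],None,fx=3,fy=3))
```

```text
t 9.1 at [0.5292 0.3604 0.1124] yaw -172.5 w 0.0099 tilt rv fix [0.001 0.004 0.   ]
(0.5295, 0.3597, 0.067, 187.5) -> [-0.0, -0.02, 0.91] [0.001, 0.004, -0.0]
```

View pics/t2.png

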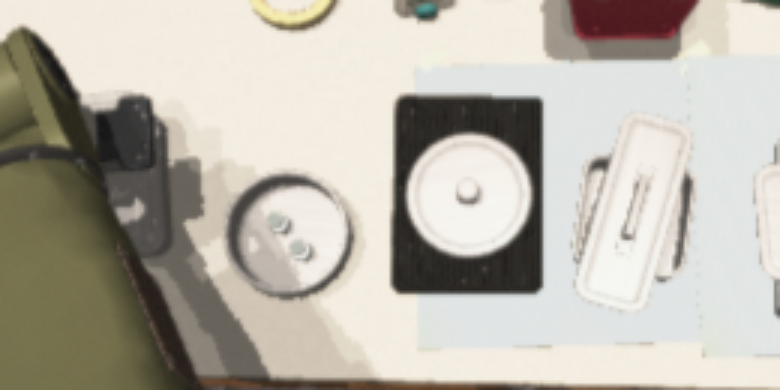

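Request:
move_arm(targets=[[-1,0,-0.01,0.5,0,0,0],[-1,0,-0.01,0.8,0,0,0],[-1,0,-0.01,0.92,0,0,0],[-1,0,-0.01,0.92,0,0,0],[-1,0,-0.01,0.92,0,0,0],[-0.15,0,-0.01,0.92,0,0,0],[-0.15,0,-0.01,0.92,0,0,0],[-0.15,0,-0.01,0.92,0,0,0],[-0.15,0,-0.01,0.2,0,0,0],[-0.15,0,-0.01,-0.8,0,0,0],[-0.15,0,-0.01,-1.8,0,0,0],[-0.15,0,-0.01,-1.8,0,0,0]])

```text
time_s: 10.35
ee_pos: [0.53, 0.361, 0.2072]
eef_rot: [3.137, 0.01, -3.01]
force: [0.4, -0.8, 0.1]
grip_width: 0.0402
grip_force: 0.0
```

Run:
```python
from h import *
W=np.load("t2.npy")
h=sel(W,(.53,-.004),.03,.042,.055); print("knob",rect(h),len(h)); p=sel(W,(.53,-.004),.09,.015,.027); print("plate",cv2.minEnclosingCircle((p[:,:2]*1000).astype(np.float32)))
q=sel(W,(.49,.18),.09,.05,.062); print("rim",cv2.minEnclosingCircle((q[:,:2]*1000).astype(np.float32)),rect(q),len(q))
from scipy.optimize import least_squares
Q=q[:,:2]*1000; r=least_squares(lambda p:np.hypot(*(Q-p[:2]).T)-p[2],[490,180,61],loss="soft_l1"); print(r.x)
plan((.5305,-.003,.2,180),(.5305,-.003,.039,180))
```

```text
knob ([528.2, -4.4], [22.2, 21.7], -23.8) 47
plate ((529.0545043945312, -4.1125264167785645), 67.38016510009766)
rim ((478.5985107421875, 182.9615936279297), 65.76478576660156) ([479.0, 183.4], [130.1, 126.7], 46.9) 221
[478.43673665 182.43106275  62.42232659]
t 10.35 at [0.53   0.361  0.2072] yaw -172.5 w 0.0402 tilt rv fix [0.005 0.01  0.   ]
(0.5305, -0.003, 0.2, 180) -> [0.94, -7.22, 0.1] [0.005, 0.01, 0.131]
(0.5305, -0.003, 0.039, 180) -> [0.98, -7.23, 3.32] [0.005, 0.01, 0.131]
```

Request:
move_arm(targets=[[-0.15,0.95,-7.22,0,0,0,0.13],[-0.15,0.95,-7.22,0,0,0,0.13],[-0.15,0.95,-7.22,0,0,0,0.13],[-0.15,0.95,-7.22,0,0,0,0.13],[-0.15,0.95,-7.22,0,0,0,0.13],[-0.15,0.95,-7.22,0,0,0,0.13],[-0.15,0.95,-7.22,0,0,0,0.13],[-0.15,0.95,-7.22,0,0,0,0.13],[-0.15,0.95,-7.22,0,0,0,0.13],[-0.15,0.95,-7.22,1,0,0,0.13],[-0.15,0.95,-7.22,2,0,0,0.13],[-0.15,0.95,-7.22,2,0,0,0.13]])

```text
time_s: 11.55
ee_pos: [0.5252, -0.0027, 0.0941]
eef_rot: [3.141, -0.01, -3.139]
force: [-0.3, -0.2, 0.9]
grip_width: 0.0401
grip_force: 0.0
```

Run:
```python
from h import *
plan((.530,-.0035,.04,180))
im,W=cloud("top"); np.save("t3.npy",W); cv2.imwrite("pics/t3.png",cv2.resize(im[130:260,70:330,::-1],None,fx=3,fy=3))
p=sel(W,(.5295,.36),.1,.03,.056);print(np.median(p[:,2]),rect(p)); h=sel(W,(.53,.36),.05,.066,.09); print(rect(h),len(h),np.median(h[:,2]))
```

```text
t 11.55 at [ 0.5252 -0.0027  0.0941] yaw -179.9 w 0.0401 tilt rv fix [ 0.001 -0.01  -0.   ]
(0.53, -0.0035, 0.04, 180) -> [-0.11, -0.02, 1.08] [0.001, -0.01, 0.002]
0.04641883794682959 ([529.7, 359.7], [166.6, 87.8], 8.0)
([529.4, 358.0], [64.4, 12.1], 6.0) 84 0.0740318443086457
```

Request:
move_arm(targets=[[-0.15,-0.05,-0.01,0.6,0,0,0],[-0.15,-0.05,-0.01,1.1,0,0,0],[-0.15,-0.05,-0.01,1.2,0,0,0],[-0.15,-0.05,-0.01,1.2,0,0,0]])

```text
time_s: 12.0
ee_pos: [0.5317, -0.0044, 0.0412]
eef_rot: [-3.141, 0.001, -3.14]
force: [-0.3, -0.3, -0.8]
grip_width: 0.0401
grip_force: 0.0
```

```bash
python3 -c "
from h import *
plan((.530,-.0035,.040,180))"
```

```text
t 12.0 at [ 0.5317 -0.0044  0.0412] yaw -179.9 w 0.0401 tilt rv fix [-0.     0.001 -0.   ]
(0.53, -0.0035, 0.04, 180) -> [0.03, 0.02, 0.02] [-0.0, 0.001, 0.002]
```

Request:
move_arm(targets=[[-0.15,0.03,0.01,0.02,0,0,0],[-1,0.03,0.01,0.02,0,0,0],[-1,0.03,0.01,0.02,0,0,0],[-1,0.03,0.01,0.02,0,0,0],[-1,0.03,0.01,0.02,0,0,0],[-1,0.03,0.01,-0.5,0,0,0],[-1,0.03,0.01,-1.4,0,0,0],[-1,0.03,0.01,-2.3,0,0,0],[-1,0.03,0.01,-2.8,0,0,0],[-1,0.03,0.01,-2.8,0,0,0],[-1,0.03,0.01,-2.8,0,0,0]])

```text
time_s: 13.1
ee_pos: [0.529, -0.0043, 0.1789]
eef_rot: [3.142, -0.0, -3.141]
force: [0.5, 0.3, -1.7]
grip_width: 0.0231
grip_force: 30.0
```

```bash
python3 -c "
from h import *
plan((.479,.183,.18,180),(.479,.183,.081,180))"
```

```text
t 13.1 at [ 0.529  -0.0043  0.1789] yaw -179.9 w 0.0231 tilt rv fix [ 0. -0. -0.]
(0.479, 0.183, 0.18, 180) -> [1.0, 3.75, -0.02] [0.0, -0.0, 0.001]
(0.479, 0.183, 0.081, 180) -> [1.0, 3.75, 1.96] [0.0, -0.0, 0.001]
```

Request:
move_arm(targets=[[-1,1,3.75,0,0,0,0],[-1,1,3.75,0,0,0,0],[-1,1,3.75,0,0,0,0],[-1,1,3.75,0,0,0,0],[-1,1,3.75,0,0,0,0],[-1,1,3.75,0,0,0,0],[-1,1,3.75,0.7,0,0,0],[-1,1,3.75,1.2,0,0,0],[-1,1,3.75,1.2,0,0,0],[-1,1,3.75,1.2,0,0,0]])

```text
time_s: 14.1
ee_pos: [0.4794, 0.1822, 0.1195]
eef_rot: [-3.141, -0.001, 3.141]
force: [0.6, 0.1, -1.5]
grip_width: 0.0233
grip_force: 30.0
```

```bash
python3 -c "
from h import *
plan((.479,.183,.0815,180))"
```

```text
t 14.1 at [0.4794 0.1822 0.1195] yaw 180.0 w 0.0233 tilt rv fix [-0.    -0.001  0.   ]
(0.479, 0.183, 0.0815, 180) -> [0.01, 0.02, 0.76] [-0.0, -0.001, -0.0]
```

Request:
move_arm(targets=[[-1,0,0,0.4,0,0,0],[-1,0,0,0.65,0,0,0],[-1,0,0,0.76,0,0,0],[-1,0,0,0.76,0,0,0],[-1,0,0,0.76,0,0,0],[-0.15,0,0,0.76,0,0,0],[-0.15,0,0,0.76,0,0,0],[-0.15,0,0,0.76,0,0,0],[-0.15,0,0,0.1,0,0,0],[-0.15,0,0,-0.8,0,0,0],[-0.15,0,0,-1.6,0,0,0],[-0.15,0,0,-1.6,0,0,0]])

```text
time_s: 15.3
ee_pos: [0.4809, 0.1837, 0.2049]
eef_rot: [3.139, 0.008, -3.14]
force: [0.3, -0.1, 0.2]
grip_width: 0.0401
grip_force: 0.0
```

Run:
```python
from h import *
plan((.505,-.178,.2,165.5),(.505,-.178,.092,165.5))
im,W=cloud("side"); 
h=sel(W,(.505,-.178),.05,.093,.11); print(rect(h),len(h))
p=sel(W,(.479,.183),.1,.056,.066);print("round plate",np.median(p[:,2]),rect(p))
```

```text
t 15.3 at [0.4809 0.1837 0.2049] yaw -179.9 w 0.0401 tilt rv fix [0.003 0.008 0.   ]
(0.505, -0.178, 0.2, 165.5) -> [-0.47, -7.23, 0.08] [0.004, 0.008, 0.254]
(0.505, -0.178, 0.092, 165.5) -> [-0.45, -7.24, 2.24] [0.004, 0.008, 0.254]
([505.6, -179.2], [62.3, 12.7], -13.9) 57
round plate 0.060037426263313404 ([476.0, 180.5], [133.7, 129.3], -84.9)
```

Request:
move_arm(targets=[[-0.15,-0.5,-7.24,0,0,0,0.26],[-0.15,-0.5,-7.24,0,0,0,0.26],[-0.15,-0.5,-7.24,0,0,0,0.26],[-0.15,-0.5,-7.24,0,0,0,0.26],[-0.15,-0.5,-7.24,0,0,0,0.26],[-0.15,-0.5,-7.24,0,0,0,0.26],[-0.15,-0.5,-7.24,0,0,0,0.26],[-0.15,-0.5,-7.24,0,0,0,0.26],[-0.15,-0.5,-7.24,0.5,0,0,0.26],[-0.15,-0.5,-7.24,1.2,0,0,0.26],[-0.15,-0.5,-7.24,1.2,0,0,0.26],[-0.15,-0.5,-7.24,1.2,0,0,0.26]])

```text
time_s: 16.55
ee_pos: [0.5044, -0.1784, 0.1394]
eef_rot: [3.141, -0.002, 2.883]
force: [-0.1, 0.6, 0.3]
grip_width: 0.0397
grip_force: 0.0
```

```bash
python3 -c "
from h import *
plan((.506,-.178,.092,165))"
```

```text
t 16.55 at [ 0.5044 -0.1784  0.1394] yaw 165.2 w 0.0397 tilt rv fix [ 0.    -0.002 -0.   ]
(0.506, -0.178, 0.092, 165) -> [-0.03, 0.02, 0.95] [0.0, -0.002, 0.003]
```

Request:
move_arm(targets=[[-0.15,-0.03,0.01,0.6,0,0,0],[-0.15,-0.03,0.01,0.95,0,0,0],[-0.15,-0.03,0.01,0.95,0,0,0],[-1,-0.03,0.01,0.95,0,0,0],[-1,-0.03,0.01,0.95,0,0,0],[-1,-0.03,0.01,0.95,0,0,0],[-1,-0.03,0.01,0.95,0,0,0],[-1,-0.03,0.01,0.5,0,0,0],[-1,-0.03,0.01,-0.4,0,0,0],[-1,-0.03,0.01,-1,0,0,0],[-1,-0.03,0.01,-1,0,0,0],[-1,-0.03,0.01,-1,0,0,0]])

```text
time_s: 17.75
ee_pos: [0.506, -0.1787, 0.1894]
eef_rot: [-3.142, 0.0, 2.883]
force: [-0.2, 0.2, -2.0]
grip_width: 0.0099
grip_force: 30.0
```

```bash
python3 -c "
from h import *
plan((.530,-.003,.19,181.5),(.530,-.003,.041,181.5))"
```

```text
t 17.75 at [ 0.506  -0.1787  0.1894] yaw 165.2 w 0.0099 tilt rv fix [-0.  0. -0.]
(0.53, -0.003, 0.19, 181.5) -> [0.44, 3.52, -0.01] [-0.0, 0.0, -0.285]
(0.53, -0.003, 0.041, 181.5) -> [0.44, 3.52, 2.97] [-0.0, 0.0, -0.285]
```

Request:
move_arm(targets=[[-1,0.44,3.52,0,0,0,-0.285],[-1,0.44,3.52,0,0,0,-0.285],[-1,0.44,3.52,0,0,0,-0.285],[-1,0.44,3.52,0,0,0,-0.285],[-1,0.44,3.52,0,0,0,-0.285],[-1,0.44,3.52,0,0,0,-0.285],[-1,0.44,3.52,1,0,0,-0.285],[-1,0.44,3.52,1.9,0,0,-0.285],[-1,0.44,3.52,1.9,0,0,-0.285],[-1,0.44,3.52,1.9,0,0,-0.285]])

```text
time_s: 18.75
ee_pos: [0.5299, -0.0039, 0.095]
eef_rot: [-3.142, -0.001, -3.117]
force: [-0.5, 0.2, -0.4]
grip_width: 0.0096
grip_force: 30.0
```

Run:
```python
from h import *
plan((.530,-.003,.0405,181.5))
im,W=cloud("top"); np.save("t4.npy",W); cv2.imwrite("pics/t4.png",cv2.resize(im[130:260,150:410,::-1],None,fx=3,fy=3))
h=sel(W,(.503,-.369),.05,.079,.095); print("sq handle",rect(h))
p=sel(W,(.507,-.369),.085,.051,.064); p=p[np.abs(p[:,2]-.058)<.005]; print("sq plate",rect(p))
```

```text
t 18.75 at [ 0.5299 -0.0039  0.095 ] yaw -178.6 w 0.0096 tilt rv fix [-0.    -0.001  0.   ]
(0.53, -0.003, 0.0405, 181.5) -> [-0.0, 0.02, 1.09] [-0.0, -0.001, -0.001]
sq handle ([503.5, -369.1], [62.7, 10.4], 5.1)
sq plate ([503.6, -368.8], [125.8, 124.1], -84.5)
```

View pics/t4.png

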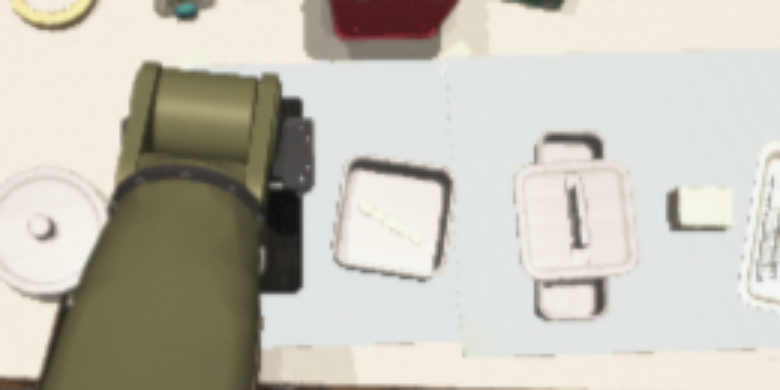

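Request:
move_arm(targets=[[-1,0,0.02,0.6,0,0,0],[-1,0,0.02,1.0,0,0,0],[-1,0,0.02,1.1,0,0,0],[-1,0,0.02,1.1,0,0,0],[-0.15,0,0.02,1.1,0,0,0],[-0.15,0,0.02,1.1,0,0,0],[-0.15,0,0.02,1.1,0,0,0],[-0.15,0,0.02,0.3,0,0,0],[-0.15,0,0.02,-0.6,0,0,0],[-0.15,0,0.02,-1.5,0,0,0],[-0.15,0,0.02,-1.8,0,0,0],[-0.15,0,0.02,-1.8,0,0,0]])

```text
time_s: 20.0
ee_pos: [0.5308, -0.0021, 0.1872]
eef_rot: [-3.141, 0.005, -3.115]
force: [-0.1, -0.1, -0.9]
grip_width: 0.04
grip_force: 0.0
```

```bash
cat >> h.py <<'E'
from scipy.optimize import least_squares
def ring(q,w,l,p0):
    q=q[:,:2]*1000
    def f(p):
        c,s=np.cos(p[2]),np.sin(p[2]); d=q-p[:2]; a=np.abs(d[:,0]*c+d[:,1]*s)-w/2; b=np.abs(-d[:,0]*s+d[:,1]*c)-l/2
        return np.where(np.maximum(a,b)>0,np.hypot(np.maximum(a,0),np.maximum(b,0)),np.maximum(a,b))
    r=least_squares(f,p0,loss="soft_l1",f_scale=2); return r.x[:2].round(1),np.degrees(r.x[2]).round(1),r.fun.std().round(2),len(q)
E
python3 - <<'E'
from h import *
W=np.load("t4.npy"); q=sel(W,(.50,-.18),.1,.05,.061); print(rect(q)); 
for a in(-.2,0,.2): print(ring(q,113,113,[503,-180,a]))
im,W=cloud("top"); p=sel(W,(.53,-.003),.13,.015,.027); print("longlid on mat",rect(p))
plan((.504,-.369,.2,184.5),(.504,-.369,.079,184.5))
E
```

```text
([504.4, -179.7], [121.2, 120.5], -7.6)
(array([ 503.9, -179.5]), np.float64(-7.4), np.float64(1.93), 239)
(array([ 503.9, -179.5]), np.float64(-7.4), np.float64(1.93), 239)
(array([ 503.9, -179.5]), np.float64(-7.4), np.float64(1.93), 239)
longlid on mat ([484.5, -37.2], [110.7, 9.9], 1.7)
t 20.05 at [ 0.53  -0.002  0.185] yaw -178.5 w 0.0399 tilt rv fix [-0.     0.002 -0.   ]
(0.504, -0.369, 0.2, 184.5) -> [0.71, -7.32, -0.3] [-0.0, 0.002, -0.052]
(0.504, -0.369, 0.079, 184.5) -> [0.72, -7.32, 2.12] [-0.0, 0.002, -0.052]
```

Request:
move_arm(targets=[[-0.15,0.71,-7.32,-0.3,0,0,-0.05],[-0.15,0.71,-7.32,-0.3,0,0,-0.05],[-0.15,0.71,-7.32,-0.3,0,0,-0.05],[-0.15,0.71,-7.32,-0.3,0,0,-0.05],[-0.15,0.71,-7.32,-0.3,0,0,-0.05],[-0.15,0.71,-7.32,-0.3,0,0,-0.05],[-0.15,0.71,-7.32,-0.3,0,0,-0.05],[-0.15,0.71,-7.32,-0.3,0,0,-0.05],[-0.15,0.71,-7.32,0.6,0,0,-0.05],[-0.15,0.71,-7.32,1.2,0,0,-0.05],[-0.15,0.71,-7.32,1.2,0,0,-0.05],[-0.15,0.71,-7.32,1.2,0,0,-0.05]])

```text
time_s: 21.25
ee_pos: [0.5038, -0.3686, 0.1241]
eef_rot: [3.141, -0.001, -3.065]
force: [0.7, 0.1, -0.2]
grip_width: 0.0402
grip_force: 0.0
```

```bash
python3 -c "
from h import *
plan((.504,-.369,.0785,184.7)); print(ctrl.get_obs()['qpos'])"
```

```text
t 21.25 at [ 0.5038 -0.3686  0.1241] yaw -175.6 w 0.0402 tilt rv fix [ 0.001 -0.001 -0.   ]
(0.504, -0.369, 0.0785, 184.7) -> [-0.0, -0.01, 0.91] [0.001, -0.001, -0.006]
[-6.90307886e-01  5.51213433e-01  1.39430081e+00 -1.45094941e-05
  1.19765877e+00 -2.33738923e+00]
```

Request:
move_arm(targets=[[-0.15,0,-0.01,0.6,0,0,0],[-0.15,0,-0.01,0.91,0,0,0],[-0.15,0,-0.01,0.91,0,0,0],[-1,0,-0.01,0.91,0,0,0],[-1,0,-0.01,0.91,0,0,0],[-1,0,-0.01,0.91,0,0,0],[-1,0,-0.01,0.91,0,0,0],[-1,0,-0.01,0.5,0,0,0],[-1,0,-0.01,-0.4,0,0,0],[-1,0,-0.01,-1.3,0,0,0],[-1,0,-0.01,-1.3,0,0,0],[-1,0,-0.01,-1.3,0,0,0]])

```text
time_s: 22.45
ee_pos: [0.5041, -0.3694, 0.1901]
eef_rot: [-3.141, 0.001, -3.065]
force: [-1.1, 0.2, -1.9]
grip_width: 0.0096
grip_force: 30.0
```

```bash
python3 -c "
from h import *
plan((.5045,-.179,.19,172.6),(.5045,-.179,.082,172.6))"
```

```text
t 22.45 at [ 0.5041 -0.3694  0.1901] yaw -175.6 w 0.0096 tilt rv fix [-0.001  0.001 -0.   ]
(0.5045, -0.179, 0.19, 172.6) -> [-0.3, 3.8, -0.0] [-0.001, 0.001, 0.205]
(0.5045, -0.179, 0.082, 172.6) -> [-0.3, 3.8, 2.16] [-0.001, 0.001, 0.205]
```

Request:
move_arm(targets=[[-1,-0.3,3.8,0,0,0,0.205],[-1,-0.3,3.8,0,0,0,0.205],[-1,-0.3,3.8,0,0,0,0.205],[-1,-0.3,3.8,0,0,0,0.205],[-1,-0.3,3.8,0,0,0,0.205],[-1,-0.3,3.8,0,0,0,0.205],[-1,-0.3,3.8,0.7,0,0,0.205],[-1,-0.3,3.8,1.3,0,0,0.205],[-1,-0.3,3.8,1.3,0,0,0.205],[-1,-0.3,3.8,1.3,0,0,0.205],[-1,-0.3,3.8,1.3,0,0,0.205]])

```text
time_s: 23.55
ee_pos: [0.505, -0.1795, 0.1258]
eef_rot: [-3.141, 0.002, 3.012]
force: [-0.7, 0.4, -0.5]
grip_width: 0.0096
grip_force: 30.0
```

Run:
```python
from h import *
plan((.5045,-.179,.082,172.6))
im,W=cloud("top"); q=sel(W,(.50,-.37),.13,.036,.047); q=q[np.abs(q[:,1]+.37)<.06]; print("long box",rect(q),ring(q,197,67,[503,-370,0]))
p=sel(W,(.5295,-.003),.14,.015,.027); p=p[np.abs(p[:,1])<.06]; print("longlid on mat",rect(p)); h=sel(W,(.53,-.003),.05,.04,.055); print(rect(h),len(h))
cv2.imwrite("pics/t5.png",cv2.resize(im[130:260,150:410,::-1],None,fx=3,fy=3))
```

```text
t 23.55 at [ 0.505  -0.1795  0.1258] yaw 172.6 w 0.0096 tilt rv fix [-0.001  0.002 -0.   ]
(0.5045, -0.179, 0.082, 172.6) -> [0.01, 0.01, 0.88] [-0.001, 0.002, -0.0]
long box ([501.8, -369.5], [204.3, 74.7], -0.4) (array([ 501.2, -368.8]), np.float64(-0.1), np.float64(1.92), 308)
longlid on mat ([530.7, -2.0], [205.0, 77.4], 1.6)
([530.0, -3.6], [64.8, 6.7], 1.8) 59
```

View pics/t5.png

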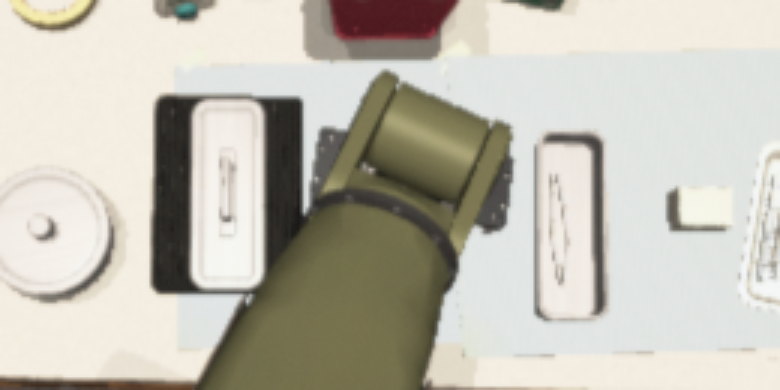

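The long lid lies well on the mat (crop 228,195), and the long box is fully visible at crop (571,227). The square lid is held over its box.

Request:
move_arm(targets=[[-1,0.01,0.01,0.5,0,0,0],[-1,0.01,0.01,0.75,0,0,0],[-1,0.01,0.01,0.88,0,0,0],[-1,0.01,0.01,0.88,0,0,0],[-1,0.01,0.01,0.88,0,0,0],[-0.15,0.01,0.01,0.88,0,0,0],[-0.15,0.01,0.01,0.88,0,0,0],[-0.15,0.01,0.01,0.88,0,0,0],[-0.15,0.01,0.01,0.2,0,0,0],[-0.15,0.01,0.01,-0.7,0,0,0],[-0.15,0.01,0.01,-1.3,0,0,0],[-0.15,0.01,0.01,-1.3,0,0,0]])

```text
time_s: 24.8
ee_pos: [0.5054, -0.1788, 0.1937]
eef_rot: [-3.14, 0.006, 3.013]
force: [0.6, -0.1, -0.1]
grip_width: 0.0397
grip_force: 0.0
```

```bash
python3 -c "
from h import *
plan((.530,-.003,.18,181.6),(.530,-.003,.041,181.6))"
```

```text
t 24.8 at [ 0.5054 -0.1788  0.1937] yaw 172.6 w 0.0397 tilt rv fix [-0.002  0.006 -0.   ]
(0.53, -0.003, 0.18, 181.6) -> [-0.03, 3.55, 0.27] [-0.002, 0.006, -0.157]
(0.53, -0.003, 0.041, 181.6) -> [-0.02, 3.56, 3.05] [-0.002, 0.006, -0.157]
```

Request:
move_arm(targets=[[-0.15,-0.03,3.55,0,0,0,-0.157],[-0.15,-0.03,3.55,0,0,0,-0.157],[-0.15,-0.03,3.55,0,0,0,-0.157],[-0.15,-0.03,3.55,0,0,0,-0.157],[-0.15,-0.03,3.55,0,0,0,-0.157],[-0.15,-0.03,3.55,0.9,0,0,-0.157],[-0.15,-0.03,3.55,1.8,0,0,-0.157],[-0.15,-0.03,3.55,2,0,0,-0.157],[-0.15,-0.03,3.55,2,0,0,-0.157],[-0.15,-0.03,3.55,2,0,0,-0.157]])

```text
time_s: 25.8
ee_pos: [0.5292, -0.0027, 0.0911]
eef_rot: [-3.141, 0.002, -3.114]
force: [0.6, -1.3, 0.1]
grip_width: 0.0398
grip_force: 0.0
```

```bash
python3 -c "
from h import *
plan((.530,-.003,.0405,181.6))"
```

```text
t 25.8 at [ 0.5292 -0.0027  0.0911] yaw -178.4 w 0.0398 tilt rv fix [-0.     0.002 -0.   ]
(0.53, -0.003, 0.0405, 181.6) -> [-0.01, -0.01, 1.01] [-0.0, 0.002, -0.0]
```

Request:
move_arm(targets=[[-0.15,-0.01,0,0.7,0,0,0],[-0.15,-0.01,0,1.01,0,0,0],[-0.15,-0.01,0,1.01,0,0,0],[-1,-0.01,0,1.01,0,0,0],[-1,-0.01,0,1.01,0,0,0],[-1,-0.01,0,1.01,0,0,0],[-1,-0.01,0,1.01,0,0,0],[-1,-0.01,0,0.5,0,0,0],[-1,-0.01,0,-0.4,0,0,0],[-1,-0.01,0,-1.3,0,0,0],[-1,-0.01,0,-2,0,0,0],[-1,-0.01,0,-2,0,0,0]])

```text
time_s: 27.0
ee_pos: [0.5305, -0.0024, 0.1945]
eef_rot: [-3.141, 0.008, -3.113]
force: [0.1, 0.3, -2.2]
grip_width: 0.0097
grip_force: 30.0
```

```bash
python3 -c "
from h import *
plan((.502,-.369,.19,179.8),(.502,-.369,.068,179.8))"
```

```text
t 27.0 at [ 0.5305 -0.0024  0.1945] yaw -178.4 w 0.0097 tilt rv fix [-0.001  0.008 -0.   ]
(0.502, -0.369, 0.19, 179.8) -> [0.78, -7.31, 0.09] [-0.001, 0.008, 0.032]
(0.502, -0.369, 0.068, 179.8) -> [0.8, -7.31, 2.53] [-0.001, 0.008, 0.032]
```

Request:
move_arm(targets=[[-1,0.77,-7.32,0,0,0,0.03],[-1,0.77,-7.32,0,0,0,0.03],[-1,0.77,-7.32,0,0,0,0.03],[-1,0.77,-7.32,0,0,0,0.03],[-1,0.77,-7.32,0,0,0,0.03],[-1,0.77,-7.32,0,0,0,0.03],[-1,0.77,-7.32,0,0,0,0.03],[-1,0.77,-7.32,0,0,0,0.03],[-1,0.77,-7.32,0.9,0,0,0.03],[-1,0.77,-7.32,1.6,0,0,0.03],[-1,0.77,-7.32,1.6,0,0,0.03],[-1,0.77,-7.32,1.6,0,0,0.03]])

```text
time_s: 28.2
ee_pos: [0.5007, -0.3692, 0.1098]
eef_rot: [3.141, -0.001, 3.14]
force: [-0.3, 0.4, -1.1]
grip_width: 0.0097
grip_force: 30.0
```

```bash
python3 -c "
from h import *
plan((.502,-.369,.0685,179.8))"
```

```text
t 28.2 at [ 0.5007 -0.3692  0.1098] yaw 179.9 w 0.0097 tilt rv fix [ 0.    -0.001 -0.   ]
(0.502, -0.369, 0.0685, 179.8) -> [-0.03, 0.0, 0.83] [0.0, -0.001, 0.002]
```

Request:
move_arm(targets=[[-1,-0.02,0,0.5,0,0,0],[-1,-0.02,0,0.72,0,0,0],[-1,-0.02,0,0.83,0,0,0],[-1,-0.02,0,0.83,0,0,0],[-1,-0.02,0,0.83,0,0,0],[-0.15,-0.02,0,0.83,0,0,0],[-0.15,-0.02,0,0.83,0,0,0],[-0.15,-0.02,0,0.83,0,0,0],[-0.15,-0.02,0,0.2,0,0,0],[-0.15,-0.02,0,-0.7,0,0,0],[-0.15,-0.02,0,-1.6,0,0,0],[-0.15,-0.02,0,-2.2,0,0,0]])

```text
time_s: 29.4
ee_pos: [0.502, -0.3695, 0.2232]
eef_rot: [-3.139, 0.003, 3.14]
force: [0.5, -0.5, 0.5]
grip_width: 0.04
grip_force: 0.0
```

Request:
move_arm(targets=[[-0.15,0,7.4,0,0,0,0],[-0.15,0,7.4,0,0,0,0],[-0.15,0,7.4,0,0,0,0],[-0.15,0,7.4,0,0,0,0],[-0.15,0,7.4,0,0,0,0],[-0.15,0,7.4,0,0,0,0],[-0.15,0,7.4,0,0,0,0],[-0.15,0,7.4,0,0,0,0],[-0.15,0,7.4,0,0,0,0],[-0.15,0,7.4,0,0,0,0]])

```text
time_s: 30.4
ee_pos: [0.5024, 0.0005, 0.2196]
eef_rot: [-3.141, 0.0, 3.141]
force: [0.3, -0.3, -0.6]
grip_width: 0.0394
grip_force: 0.0
```

Run:
```python
from h import *
im,W=cloud("top"); s,_=cloud("side")
cv2.imwrite("pics/t6.png",cv2.resize(im[130:260,70:410,::-1],None,fx=2.3,fy=2.3)); cv2.imwrite("pics/s6.png",cv2.resize(s[110:320,130:400,::-1],None,fx=2.8,fy=2.8))
for n,c,z in(("long",(.502,-.369),.047),("ob",(.5295,.36),.047),("sq",(.5045,-.179),.061),("round",(.479,.183),.061)):
    p=sel(W,c,.115,z-.01,z+.008); A=np.c_[p[:,:2]-c,np.ones(len(p))]; 
    print(n,rect(p),np.median(p[:,2]),z,"slope",np.linalg.lstsq(A,p[:,2],rcond=None)[0][:2].round(3),len(p))
```

```text
long ([503.9, -407.4], [210.2, 152.0], -0.5) 0.047010025462065876 0.047 slope [-0.001  0.003] 1524
ob ([530.2, 359.6], [167.0, 87.3], 7.1) 0.046482178247709276 0.047 slope [-0.002  0.002] 1271
sq ([503.8, -179.1], [125.5, 124.8], -7.4) 0.06086644314417117 0.061 slope [ 0. -0.] 1454
round ([479.8, 197.5], [134.0, 102.5], -2.7) 0.060795798889947 0.061 slope [-0.006 -0.013] 1115
```

View pics/t6.png

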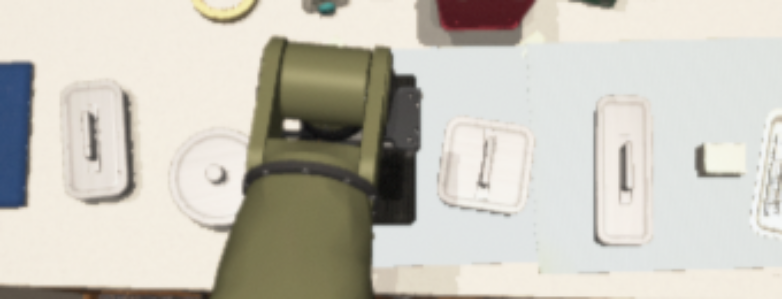

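View pics/s6.png

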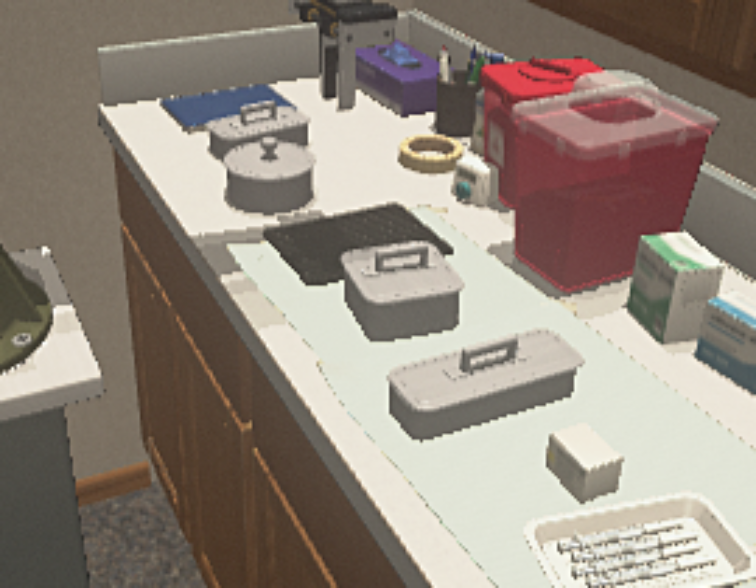

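All four lids are flush at the closed height (plate tops at 47, 47, 61 and 61 mm). The robot is clear of everything, and the carton stands where it was.

```bash
python3 -c "
from station import ctrl
print(ctrl.hand_in())"
```

```text
the job is handed in; nothing more can be done
None
```

I put each of the four lids on its own box and handed the job in at about 30 s of the 115 s. The last camera check showed all four seated flush. The hand-in returned no verdict.

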